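# Index the soldering jig by one hole

### The arm

A 6-joint arm with a two-finger parallel gripper is mounted at the origin on the work surface. World frame = base frame: x ahead of the robot, y to its left, z up, the work surface at z = 0. Lengths are in m, angles in rad, forces in N, time in s.
With the tool pointing down it reaches from about 0.4 to 0.825 m from the base axis. Payload 7 kg.
Tool frame: the origin (TCP) lies midway between the tips of the shut fingers; the grasp point (between the pads) lies arm.tcp_to_grasp behind it (arm.tcp_to_grasp is the distance from the TCP to the grasp point, in m); z points along the fingers, y is the line along which they close (so a half turn about z gives the same grasp; the last joint's range is limited). The gripper opens to 85 mm and grips with 20 to 120 N. Pads are 22 mm wide; open, the fingers measure 114 mm over their backs; the gripper's body (76 mm by 85 mm) begins 54 mm behind the grasp point. The pads swing forward as they close: fully open they stand 13 mm farther back than shut.
Start: joints at [1.49, 0.359, 0.012, 0, -1.224, -0.288], TCP at [0.243, 0.63, 0.231] pointing down, gripper open.
Joint ranges: [-3.07, 3.07], [-1.43, 2.12], [-1.02, 1.25], [-3.03, 1.67], [-3.05, -0], [-3.03, 3.03]. Speed limits (rad/s): [2.39, 2.39, 3.01, 3.14, 3.14, 3.14].

### API

Orientations are given as a unit quaternion [w, x, y, z].
In Python, from bench import arm gives the robot as it stands.
- The arm moves only by the tool play_rows, never from a script. Its argument "steps" is text: rows parted by semicolons, each of 7 numbers parted by spaces: the shift along the tool's x, y, z in mm, then the turn, a rotation vector about the tool's x, y, z in rad, then the finger opening in mm, from 0 to 85.4. In form: dx dy dz ax ay az gripper; .... A call has 1 to 20 rows; each row shifts and turns the commanded pose from where the row before left it, along the tool's axes as they then stand; what a row does not reach is not made up. A row lasts 1/8 s, in which the tool goes at most 62.5 mm and 10.7 degrees, less where a joint would pass 70% of its speed; a pose out of reach is approached as far as the arm can. A call with a gripper value outside its range is refused whole. The fingers move at their own pace and stop on an object; "force" is the grip in N (left out, the last holds). Time passes only in rows, so rows that do not move let the fingers close. It gives the time, the measured TCP pose, the force, the opening and the grip force at its end, in the units of the state.
- arm.get_state(): the state, without advancing time (a new reading comes with each control period).
- arm.capture(name): name is "scene" or "top" or "wrist"; returns a dict with "image" (400x640x3 uint8, red, green, blue), "z_map" (400x640 float32, m along the optical axis (not along the pixel's ray), 0 where there is no reading), "fx", "fy", "cx", "cy" (pixels), "R" (3x3) and "t" (3): a world point X has camera coordinates R X + t; the wrist camera has in their place "hand_eye" (4x4, takes a point from camera to tool coordinates, whose origin is the TCP and whose axes are the flange's). Camera axes: x right, y down, z forward; pixel columns grow to the right and rows downward; lengths in m; the calibration is good to about 2 mm. A picture is of the moment at which its call begins: read the wrist's pose just before it.
- arm.finish_job(): hands the job in; it is judged then, once.
Trained networks look in the newest picture that a camera, given by its name, has taken for a name from the list of things; names that differ only in an ending like _2 or _b are one class to them, and where a whole thing is asked for, a point or a joint stands for the part that bears it (a point fixed in the world has none). Each returns a list of dicts, best first, with "confidence" (0 to 1); they miss things now and then, are a little off and sometimes report something else, mostly with a low value. They report only what shows in the picture. A call takes as long as a camera call.
- arm.recognise(camera, target): "rect" ([centre column, centre row, width, height] in pixels, round what is visible of it).
- arm.silhouettes(camera, target): "region" (400x640 bool, what is visible of it) and "rect" ([centre column, centre row, width, height] in pixels, round what is visible of it).
- arm.place_of(camera, target): "centre" ([column, row] in pixels: a listed point, or the origin of a listed thing).
The state is a dict: "time_s": time; "q": joint angles; "joint_velocities": joint speeds; "joint_torque": joint torques, N m; "ee_pos": TCP position; "eef_rot": TCP orientation; "force": force on the tool from outside, world axes, zero at the start; "torque": the same for the moment, N m; "width": finger opening in m; "grasp_force": force on a finger pad.
Only numpy, scipy, OpenCV 4.12 (cv2) and the standard library are available. Lean on these libraries where they do the work, as an engineer would, in place of code of your own. Each camera call takes 0.05 s, during which the arm holds its last target. There are 200 camera calls.

### The job

The connectors on the jig's swing arm must come one step closer to the soldering iron. Hook a fingertip under the pull ring, lift the spring pin out of its hole, swing the arm one hole towards the side where the soldering head stands, and let the pin drop fully home in that hole. Do not grip or force the ring, and leave the loose things around the jig where they are.

Things in the scene. Friction and masses are not known exactly. Their poses are not given: they have to be found in the camera images.
- jig: Fixed fan-shaped index jig on the bench: grey base, aluminium index plate (top 30 mm up, fan radius 194 mm, 42 degrees either side of -x). Origin: on the vertical pivot axis at bench height; x points from the fan's arc to the pivot, away from the robot, y to its left, yaw within 20 degrees. Five 12 mm holes on a 165 mm radius round the pivot, at 0, +-15, +-30 degrees from -x (43 mm apart).
- swing_arm (a joint): Arm angle about the pivot, rad. 0 = middle hole (the start), arm along the jig's -x; positive = outer end swung to the jig's +y. Holes at 0, +-0.262, +-0.524; stops at +-0.57. Pin play in a hole 0.006 rad either way. The pin locks the arm while in a hole; drawn, the arm turns with light friction (under 1.5 N at the ring) and stays where left. The bar is 40 mm wide, its top 47 mm up.
- index_pin (a joint): Lift of the spring pin (10 mm, round nose), m. 0 = fully home, 12 mm deep in a hole; from 0.012 the arm swings free; stop at 0.024. Pushes down with about 5 N home, 7 N at 0.012, 9 N at the stop. Let go between holes, the nose rests on the plate at 0.012; within about 3 mm of a hole's centre it drops in and centres itself. Its housing on the arm is 26 mm thick, 38 mm over corners, top 85 mm up.
- pull_ring: Rigid steel ring fixed on the pin's top, rising with it: 5 mm wire, 48 mm inside, 58 mm outside. Origin: centre of the opening, 122 mm above the bench, 154 mm from the pivot axis with the pin home; x axis level along the arm towards the pivot, z up. It stands across the arm, top leaning 25 degrees to the pivot. From the robot's side a finger slanting down at about 45 degrees passes through it.
- ring_top (a point): Middle of the ring's upper bar (wire centre line), under which the finger hooks: 24 mm above and 11 mm nearer the pivot than the ring's centre. 146 mm above the bench with the pin home. The space in front of, beside and above the ring is free.
- nest (a point): Centre of the nest of four small clamped connectors on the arm, 82 mm from the pivot: 78 mm along the arm, 112 mm across it; this point lies on its top, 73 mm above the bench.
- iron_tip (a point): Copper tip of the soldering iron, 75 mm above the bench. The soldering head stands fixed left or right of the jig, 0.24 to 0.30 m from the pivot: its square column, 30 mm thick and 258 mm high on a 100 x 80 mm foot, stands 120 mm beyond this tip, seen from the robot; white block, arc bracket, black sloping iron. On the jig's other side stands a low open steel box of brass wool, 90 x 90 x 75 mm.
- spool: Loose solder spool standing on one of its green flanges, grey wire between, 60 mm diameter, 38 mm high; origin at the centre of its underside. To be left alone.
- flux: Loose small white bottle with a black cap, 36 mm diameter, 85 mm high; origin at the centre of its underside. To be left alone.
- driver: Loose screwdriver, 200 mm long, with a black handle (26 mm thick), lying on the mat; origin under its middle. To be left alone.

How it is judged:
On the way, in this order (a step that is already met when the one before it is completed fails the run):
1. the pin is drawn up out of the middle hole (value of joint index_pin above 0.009 m and value of joint swing_arm between -0.06 and 0.06 rad), for 0.1 s.
2. the arm is at the next hole towards the soldering head and the pin is home in it (value of joint index_pin below 0.003 m and ((y of iron_tip in the frame of jig above 0 m and value of joint swing_arm between 0.237 and 0.287 rad) or (y of iron_tip in the frame of jig below 0 m and value of joint swing_arm between -0.287 and -0.237 rad))), for 0.2 s.
At the end, for the whole second after the job is handed in: The pin is home (within 3 mm) in the hole next to the middle one on the soldering head's side (arm angle 0.262 rad to that side, within 0.025), the arm is at rest, and spool, bottle and screwdriver stand within 20 mm of where they were (all of step 2 and velocity of joint swing_arm between -0.05 and 0.05 rad/s and distance of each of spool, flux, driver from where it was at the start of the episode below 0.02 m); the robot touches nothing.
It fails at once if the ring is gripped or forced (fingers press on it with more than 32 N in all) (contact force between the fingers and pull_ring above 32 N).
It fails at once if a loose bystander is moved more than 20 mm or lifted (distance of any of spool, flux, driver from where it was at the start of the episode above 0.02 m).
It also fails if it takes over 51 s, if anything falls off the work surface, if the arm or the gripper's body presses on something with over 40 N, if the wrist force passes 120 N, or if a joint passes its speed limit or range.

## Working session

There is one attempt and no reset: what is moved stays moved. The work goes in short steps, Python scripts to look and compute and a tool call to move; the robot and the scene stay as the last step left them, time stands still between calls to the robot, and variables do not carry over. Pictures are saved under pics/ and viewed, at most 10 in all, crops included, and the job is handed in when it is done.

Besides the shell and the picture viewer there is one more tool, called after ">>>" as name(argument=value, ...), one argument or row to a line, values as JSON. play_rows: Moves the arm, as the interface text tells. Its arguments: {"type":"object","properties":{"steps":{"type":"string"},"force":{"type":"number"}},"required":["steps"]}

```bash
mkdir -p pics; cat > h.py <<'E'
import numpy as np, cv2
from bench import arm
from scipy.spatial.transform import Rotation as Ro
def rot(s): 
    q=s["eef_rot"]; return Ro.from_quat([q[1],q[2],q[3],q[0]]).as_matrix()
def world(c,uv,s=None,z=None,win=1):
    u,v=uv; r=np.array([(u-c["cx"])/c["fx"],(v-c["cy"])/c["fy"],1.])
    if "R" in c: R=np.array(c["R"]).T; o=-R@np.array(c["t"])
    else:
        H=np.array(c["hand_eye"]);T=np.eye(4);T[:3,:3]=rot(s);T[:3,3]=s["ee_pos"];M=T@H;R=M[:3,:3];o=M[:3,3]
    d=R@r
    if z is not None: return o+d*(z-o[2])/d[2]
    k=c["z_map"][int(v)-win:int(v)+win+1,int(u)-win:int(u)+win+1]; k=k[k>0]
    return o+d*np.median(k) if len(k) else None
E
python3 - <<'E'
from h import *
np.set_printoptions(precision=4,suppress=True)
s=arm.get_state();print(s["ee_pos"],s["eef_rot"],rot(s),arm.tcp_to_grasp)
Z=dict(jig=0,pull_ring=.122,ring_top=.146,nest=.073,iron_tip=.075,spool=0,flux=0,driver=0)
for cam in("top","scene"):
    c=arm.capture(cam);cv2.imwrite(f"pics/{cam}.png",c["image"][:,:,::-1])
    for n,z in Z.items():
        for p in arm.place_of(cam,n)[:1]:print(cam,n,p["confidence"],p["centre"],world(c,p["centre"],z=z))
E
```

```text
[0.2432 0.6292 0.2304] [ 0.0008  0.983  -0.1834 -0.0001] [[ 0.9327 -0.3606 -0.0004]
 [-0.3606 -0.9327 -0.0016]
 [ 0.0002  0.0016 -1.    ]] 0.0187
top jig 0.8 [316.4, 152.9] [ 0.7134 -0.026   0.    ]
top pull_ring 0.65 [306.0, 213.1] [ 0.5637 -0.0076  0.122 ]
top ring_top 0.72 [298.4, 207.5] [0.5718 0.0056 0.146 ]
top nest 0.69 [308.3, 182.1] [ 0.6325 -0.0101  0.073 ]
top iron_tip 0.63 [426.3, 260.2] [ 0.4745 -0.246   0.075 ]
top flux 0.7 [379.8, 276.8] [ 0.4361 -0.165   0.    ]
top driver 0.71 [415.6, 284.7] [ 0.4196 -0.2422  0.    ]
scene jig 0.7 [327.0, 256.9] [ 0.7079 -0.0352  0.    ]
scene pull_ring 0.44 [330.8, 177.8] [0.5563 0.0048 0.122 ]
scene ring_top 0.38 [328.9, 173.8] [ 0.5683 -0.0031  0.146 ]
scene nest 0.79 [329.4, 212.8] [ 0.6306 -0.0139  0.073 ]
scene iron_tip 0.92 [233.4, 186.3] [ 0.4862 -0.2436  0.075 ]
scene flux 0.75 [261.9, 190.1] [ 0.4298 -0.1695  0.    ]
scene driver 0.52 [238.2, 187.4] [ 0.4046 -0.2363  0.    ]
```

View pics/top.png

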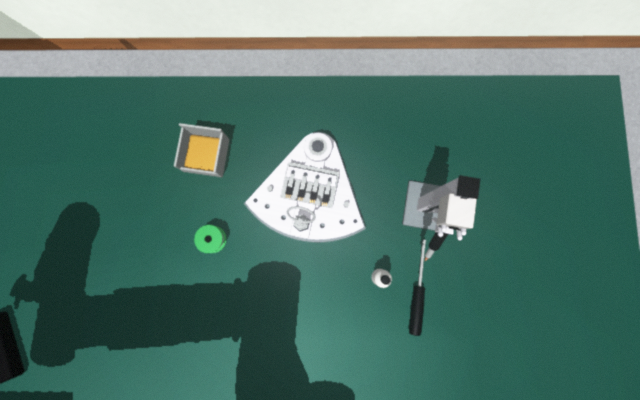

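View pics/scene.png

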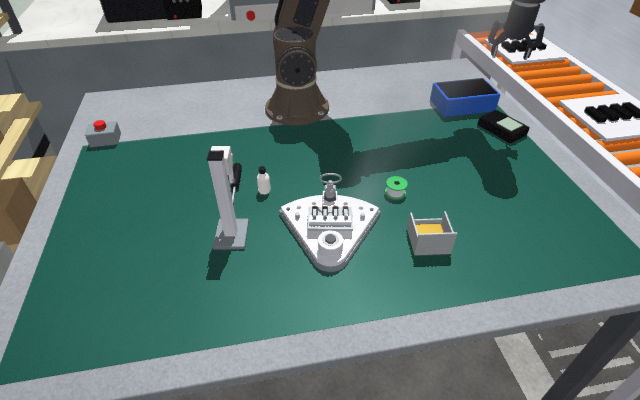

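The scene is clear. The fan jig is at (318,147) to (305,235), with the ring near (301,214). The soldering head is on the right in the top view, at world −y, so the arm swings to negative angles. The flux bottle is at (381,278), the driver at (417,300) and the spool at (210,238). The jig's yaw is about −12°. First I move to a pre-pose in front of the ring with the fingers shut.

>>> play_rows(
  steps="15 16 1 0 0 0 0;28 30 2 0 0 0 0;28 30 2 0 0 0 0;28 30 2 0 0 0 0;28 30 2 0 0 0 0;28 30 2 0 0 0 0;28 30 2 0 0 0 0;28 30 2 0 0 0 0;28 30 2 0 0 0 0;28 30 2 0 0 0 0;28 30 2 0 0 0 0;28 30 2 0 0 0 0;28 30 2 0 0 0 0;28 30 2 0 0 0 0;28 30 2 0 0 0 0;28 30 2 0 0 0 0;14 18 1 0 0 0 0;0 0 0 0 0 0 0",
  force=20,
)

```text
time_s: 3.15
ee_pos: [0.4878, 0.015, 0.1992]
eef_rot: [0.0, 0.983, -0.185, -0.0]
force: [0.3, 0.6, 0.4]
width: 0.0
grasp_force: 0.0
```

```bash
cat >> h.py <<'E'
def target(yaw,tilt):
    f=np.array([np.cos(yaw),np.sin(yaw),0]);up=np.array([0,0,1.])
    z=f*np.cos(tilt)-up*np.sin(tilt); y=np.array([np.sin(yaw),-np.cos(yaw),0]); return np.c_[np.cross(y,z),y,z]
def delta(P,Rt):
    s=arm.get_state();R=rot(s);print("t",round(s["time_s"],2),"pos",np.round(s["ee_pos"],4),"F",np.round(s["force"],1),"q",np.round(s["q"],2),"w",s["width"])
    print("d_mm",np.round(R.T@(P-np.array(s["ee_pos"]))*1000,1),"rv",np.round(Ro.from_matrix(R.T@Rt).as_rotvec(),4))
E
python3 - <<'E'
from h import *
R=target(-.21,np.radians(45)); C=np.array([.5604,.001,.122]); delta(C-.11*R[:,2],R)
E
```

```text
t 3.15 pos [0.4878 0.015  0.1992] F [0.3 0.6 0.4] q [ 0.43  0.07 -0.44  0.   -1.06  0.76] w 2.963554465526128e-05
d_mm [-4.  -0.8 -0.6] rv [ 0.0635  0.7838 -0.1529]
```

>>> play_rows(
  steps="-2 0 0 0.010 0.131 -0.0255 0;-2 0 0 0.010 0.131 -0.0255 0;0 0 0 0.010 0.131 -0.0255 0;0 0 0 0.010 0.131 -0.0255 0;0 0 0 0.010 0.131 -0.0255 0;0 0 0 0.010 0.131 -0.0255 0;0 0 0 0 0 0 0;0 0 0 0 0 0 0",
)

```text
time_s: 4.15
ee_pos: [0.5254, 0.0293, 0.284]
eef_rot: [0.044, 0.94, -0.101, 0.323]
force: [-0.1, 0.4, -0.4]
width: -0.0
grasp_force: 0.0
```

```bash
python3 - <<'E'
from h import *
np.set_printoptions(precision=4,suppress=True)
R=target(-.21,np.radians(45)); C=np.array([.5604,.001,.122]); delta(C-.11*R[:,2],R)
s=arm.get_state();c=arm.capture("wrist");cv2.imwrite("pics/w1.png",c["image"][:,:,::-1]);print(np.array(c["hand_eye"]))
for n,z in dict(jig=0,pull_ring=.122,ring_top=.146,nest=.073).items():
    for p in arm.place_of("wrist",n)[:1]:print(n,p["confidence"],p["centre"],world(c,p["centre"],s,z))
E
```

```text
t 4.15 pos [0.5254 0.0293 0.284 ] F [-0.1  0.4 -0.4] q [ 0.6  -0.25 -1.02  1.01 -0.57 -0.06] w -3.117987931728438e-06
d_mm [-81.6  19.4  43.6] rv [0.0195 0.1226 0.0034]
[[-0.     -0.9543 -0.299   0.0759]
 [ 1.      0.     -0.0002 -0.0007]
 [ 0.0002 -0.299   0.9543 -0.1404]
 [ 0.      0.      0.      1.    ]]
jig 0.72 [327.1, 165.2] [ 0.7128 -0.0302  0.    ]
pull_ring 0.69 [337.4, 253.2] [0.5587 0.0007 0.122 ]
ring_top 0.58 [336.1, 232.0] [0.5738 0.     0.146 ]
nest 0.58 [329.1, 202.5] [ 0.629  -0.0099  0.073 ]
```

View pics/w1.png

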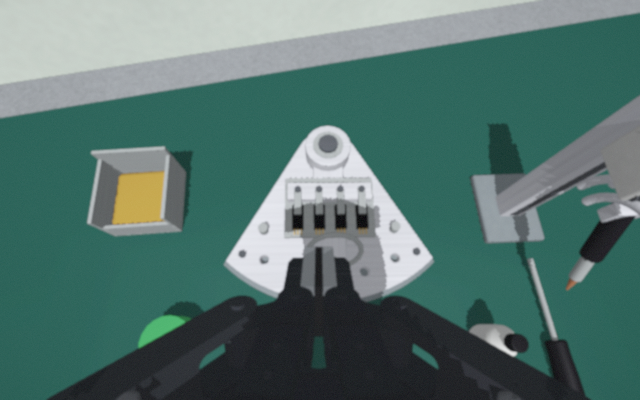

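The wrist view shows the shut fingertips at (320,250) in front of the ring at (335,250). The joint limits held the tilt back near the base. The ring's position is confirmed at about (0.559, 0.001, 0.122). I'll use a tool yaw of about 0 and work out the tilt a bit farther from the base.

```bash
python3 - <<'E'
from h import *
R=target(0,np.radians(47)); delta(np.array([.575,.005,.26]),R)
E
```

```text
t 4.4 pos [0.5258 0.0292 0.2839] F [-0.1 -0.6 -0.8] q [ 0.6  -0.25 -1.02  1.02 -0.57 -0.06] w -0.00022699989750553915
d_mm [27.2 12.5 51.8] rv [ 0.1568  0.0891 -0.1559]
```

>>> play_rows(
  steps="9 4 17 0 0 0 0;9 4 17 0 0 0 0;9 4 17 0 0 0 0;0 0 0 0.052 0.030 -0.052 0;0 0 0 0.052 0.030 -0.052 0;0 0 0 0.052 0.030 -0.052 0;0 0 0 0 0 0 0",
)

```text
time_s: 5.28
ee_pos: [0.5866, 0.0051, 0.2881]
eef_rot: [-0.001, 0.937, -0.002, 0.348]
force: [-0.2, -0.5, 0.3]
width: 0.0002
grasp_force: 0.0
```

```bash
python3 - <<'E'
from h import *
R=target(0,np.radians(47)); C=np.array([.5595,.001,.122]); delta(C-.045*R[:,2],R)
E
```

```text
t 5.28 pos [0.5866 0.0051 0.2881] F [-0.2 -0.5  0.3] q [ 0.17 -0.18 -1.02  1.29 -0.12  0.15] w 0.00015679532305289796
d_mm [-130.7    4.6   63.1] rv [ 0.0005  0.0392 -0.0042]
```

```bash
cat > fk.py <<'E'
from h import *
from scipy.optimize import least_squares
E=lambda a,t: Ro.from_euler(a,t).as_matrix()
def fkR(q,s4,s6,C=None):
    A=E('z',q[0])@E('y',q[1]-q[2]);B=A@E('x',s4*q[3]);D=B@E('y',-q[4]);F=D@E('x',s6*q[5]);return A,B,D,F
def fkp(q,p,s4):
    a1,s0,h,L2,fx,fz,wy,t,wz,ty=p
    A,B,D,_=fkR(q,s4,1);Z=E('z',q[0])
    return Z@[a1,s0,h]+Z@E('y',q[1])@[0,0,L2]+A@[fx,0,fz]+B@[0,wy,wz]+D@[t,ty,0]
D=[([1.49,.359,.012,0,-1.224,-.288],[.2432,.6292,.2304],[.0008,.983,-.1834,-.0001]),
([.43,.07,-.44,0,-1.06,.76],[.4878,.015,.1992],[0,.983,-.185,0]),
([.60,-.25,-1.02,1.015,-.57,-.06],[.5256,.0293,.284],[.044,.94,-.101,.323])]
E
python3 - <<'E'
from fk import *
np.set_printoptions(precision=3,suppress=True)
s=arm.get_state(); D.append((list(s["q"]),list(s["ee_pos"]),list(s["eef_rot"])));print(D[-1])
for s4 in(1,-1):
  for s6 in(1,-1):
    Cs=[fkR(q,s4,s6)[3].T@Ro.from_quat([o[1],o[2],o[3],o[0]]).as_matrix() for q,_,o in D]
    print(s4,s6,[np.linalg.norm(Ro.from_matrix(Cs[0].T@C).as_rotvec()).round(3) for C in Cs]); 
    if s6==1: print(Cs[0])
for s4 in(1,-1):
  p0=np.array([0,0,.3,.4,.35,0,-.19,.3,0,0]);w=np.array([.1,.1,.3,.3,.3,.1,.2,.2,.05,.05])
  f=least_squares(lambda p:np.r_[np.ravel([(fkp(q,p,s4)-x)/.004 for q,x,_ in D]),(p-p0)/w],p0)
  print(s4,f.x,f.cost); print(np.array([fkp(q,f.x,s4)-x for q,x,_ in D]))
E
```

```text
([np.float64(0.1725467221409851), np.float64(-0.18248040481979116), np.float64(-1.0163436327090392), np.float64(1.2868407122656724), np.float64(-0.11742345691516105), np.float64(0.15039173462646194)], [np.float64(0.5866263846846391), np.float64(0.005078424572840292), np.float64(0.28806106977734525)], [np.float64(-0.0005473977330703648), np.float64(0.9374118505652023), np.float64(-0.0020186530628367636), np.float64(0.34821638073970157)])
1 1 [np.float64(0.0), np.float64(2.105), np.float64(2.423), np.float64(2.838)]
[[-0.    -0.001  1.   ]
 [-0.839  0.545  0.001]
 [-0.545 -0.839 -0.001]]
1 -1 [np.float64(0.0), np.float64(0.009), np.float64(2.031), np.float64(2.574)]
-1 1 [np.float64(0.0), np.float64(2.105), np.float64(0.454), np.float64(0.877)]
[[-0.    -0.001  1.   ]
 [-0.839  0.545  0.001]
 [-0.545 -0.839 -0.001]]
-1 -1 [np.float64(0.0), np.float64(0.009), np.float64(0.006), np.float64(0.001)]
1 [-0.192 -0.585 -1.961  0.992  0.206  1.282  0.36  -0.534 -0.436  0.034] 243.01440884263218
[[-0.001 -0.009 -0.003]
 [ 0.018  0.007  0.001]
 [-0.006  0.022 -0.009]
 [-0.014 -0.023  0.012]]
-1 [ 0.016 -0.004  0.232  0.585  0.459 -0.021 -0.187  0.376  0.003  0.   ] 0.6650545759152025
[[-0.001  0.     0.   ]
 [-0.    -0.001  0.   ]
 [ 0.     0.    -0.002]
 [-0.    -0.     0.002]]
```

```bash
cat >> fk.py <<'E'
P=np.array([.016,-.004,.232,.585,.459,-.021,-.187,.376,.003,0])
q,_,o=D[0];C0=fkR(q,-1,-1)[3].T@Ro.from_quat([o[1],o[2],o[3],o[0]]).as_matrix()
lo=np.array([-3.07,-1.43,-1.02,-3.03,-3.05,-3.03])+.03;hi=np.array([3.07,2.12,1.25,1.67,0,3.03])-.03
def ik(X,R,q0):
    f=least_squares(lambda q:np.r_[(fkp(q,P,-1)-X)*5,Ro.from_matrix(R.T@fkR(q,-1,-1)[3]@C0).as_rotvec()],np.clip(q0,lo+.01,hi-.01),bounds=(lo,hi),max_nfev=60)
    return f.x,f.cost
E
python3 - <<'E'
from fk import *
np.set_printoptions(precision=2,suppress=True)
C=np.array([.5595,.001,.122]);rg=np.random.default_rng(0)
for yaw in(-.2,0,.2):
  for tilt in(40,45,50,55):
    for flip in (0,1):
      R=target(yaw,np.radians(tilt))
      if flip: R=R@np.diag([-1,-1,1])
      sol=[]
      for k in range(14):
        q,c=ik(C+.02*R[:,2],R,rg.uniform(lo,hi)*[.3,.5,1,1,.6,1])
        if c<1e-5 and not any(np.linalg.norm(q-a)<.1 for a in sol): sol.append(q)
      print(yaw,tilt,flip,*sol)
E
```

```text
-0.2 40 0 [-0.41  0.2  -0.92 -2.75 -0.44 -1.79]
-0.2 40 1 [-0.41  0.2  -0.93 -2.76 -0.44  1.36]
-0.2 45 0
-0.2 45 1 [-0.26  0.12 -0.7  -2.39 -0.06  0.86]
-0.2 50 0
-0.2 50 1
-0.2 55 0
-0.2 55 1
0 40 0 [-0.22  0.13 -0.65 -1.95 -0.18 -2.62]
0 40 1 [-0.22  0.13 -0.65 -1.96 -0.18  0.54]
0 45 0
0 45 1
0 50 0
0 50 1
0 55 0
0 55 1
0.2 40 0 [-0.16  0.13 -0.6  -1.57 -0.27 -2.91]
0.2 40 1 [-0.16  0.13 -0.6  -1.57 -0.27  0.23]
0.2 45 0
0.2 45 1
0.2 50 0
0.2 50 1
0.2 55 0
0.2 55 1
```

```bash
time python3 - <<'E'
from fk import *
np.set_printoptions(precision=2,suppress=True)
C=np.array([.5595,.001,.122]);rg=np.random.default_rng(1)
q6=lambda q:q
for yaw in(-.2,0,.2,.4):
  for tilt in(36,42,48,55,62):
      R=target(yaw,np.radians(tilt));sol=[]
      for k in range(40):
        st=np.array([rg.uniform(-.6,.8),.1,-.7,rg.uniform(-3,1.6),rg.uniform(-1.2,-.1),rg.uniform(-3,3)])
        q,c=ik(C+.02*R[:,2],R,st)
        if c<1e-5 and not any(np.linalg.norm(q-a)<.1 for a in sol): sol.append(q)
      print(yaw,tilt,*sol)
E
```

```text
-0.2 36
-0.2 42 [-0.39  0.17 -0.86 -2.68 -0.32 -1.88]
-0.2 48
-0.2 55
-0.2 62
0 36 [-0.43  0.2  -0.79 -2.27 -0.46 -2.12]
0 42
0 48
0 55
0 62
0.2 36 [-0.35  0.18 -0.65 -1.84 -0.46 -2.5 ]
0.2 42
0.2 48
0.2 55
0.2 62
0.4 36 [-0.35  0.21 -0.58 -1.58 -0.58 -2.63]
0.4 42
0.4 48 [ 0.08  0.13 -0.57 -0.93 -0.27  2.73]
0.4 55 [ 0.27  0.13 -0.67 -0.45 -0.18  2.12]
0.4 62 [ 0.32  0.14 -0.71 -0.16 -0.24  1.8 ]
real	0m55.377s
user	0m55.829s
sys	0m0.128s
```

```bash
cat >> fk.py <<'E'
def seg(X0,R0,X1,R1,q,n=10,name=""):
    rv=Ro.from_matrix(R0.T@R1).as_rotvec();qs=[q]
    worst=0;mx=0
    for k in range(1,n+1):
        Xk=X0+(X1-X0)*k/n;Rk=R0@Ro.from_rotvec(rv*k/n).as_matrix()
        qn,c=ik(Xk,Rk,qs[-1]);worst=max(worst,c);mx=max(mx,np.abs(qn-qs[-1]).max());qs.append(qn)
    print(name,"q",np.round(qs[-1],2),"cost %.1e"%worst,"step %.2f"%mx,"q5max %.2f"%max(a[4] for a in qs),"mm",np.round(R0.T@(X1-X0)*1000,1),"rv",np.round(rv,3))
    return qs[-1]
E
cat > plan.py <<'E'
from fk import *
import sys
s=arm.get_state();X=np.array(s["ee_pos"]);R=rot(s);q=np.array(s["q"])
F=np.diag([-1,-1,1.]);T=lambda y,t,f=1:target(y,np.radians(t))@(F if f else np.eye(3))
C=np.array([.5595,.001,.122]);C2=np.array([.557,-.039,.122]);V=np.array([.555,0,.22])
def go(n,X1,R1,k=10):
    global X,R,q
    q=seg(X,R,X1,R1,q,k,n);X,R=X1,R1
for yf,tf in((.15,39),(.2,40),(.3,42)):
    X=np.array(s["ee_pos"]);R=rot(s);q=np.array(s["q"]);print(yf,tf)
    go("a",X,T(.5,65,0)); 
    go("s1",X,R@E('z',-np.pi/2));go("s2",X,T(.5,65))
    go("t",V,R); go("b",X,T(.4,52));go("c",X,T(yf,tf))
    z=R[:,2];go("pre",C-.06*z,R);go("in",C+.02*z,R);go("up",X+[0,0,.03],R);go("sw",X+C2-C,R);go("dn",X-[0,0,.03],R);go("out",X-.08*z,R)
E
python3 plan.py
```

```text
0.15 39
a q [ 0.27 -0.04 -0.37 -0.13 -0.82  1.87] cost 3.5e-19 step 0.36 q5max -0.12 mm [0. 0. 0.] rv [ 0.272 -0.27  -0.425]
s1 q [ 0.43 -0.1  -0.57  0.19 -0.66  3.  ] cost 1.3e-02 step 0.16 q5max -0.66 mm [0. 0. 0.] rv [ 0.    -0.    -1.571]
s2 q [ 0.09 -0.1  -0.99  1.64 -0.08  3.  ] cost 1.9e-01 step 0.25 q5max -0.03 mm [0. 0. 0.] rv [-0.    -0.    -1.571]
t q [ 0.1   0.01 -0.99  1.64 -0.09  3.  ] cost 2.0e-01 step 0.01 q5max -0.08 mm [56.1 10.7 48.9] rv [0. 0. 0.]
b q [ 0.06 -0.02 -0.99  1.64 -0.04  3.  ] cost 1.9e-01 step 0.01 q5max -0.04 mm [0. 0. 0.] rv [ 0.052 -0.227  0.085]
c q [ 0.02 -0.05 -0.99  1.64 -0.03  3.  ] cost 1.4e-01 step 0.00 q5max -0.03 mm [0. 0. 0.] rv [ 0.176 -0.226  0.179]
pre q [ 0.01  0.06 -0.99  1.64 -0.03  3.  ] cost 2.1e-01 step 0.01 q5max -0.03 mm [73.3  0.3  5.2] rv [0. 0. 0.]
in q [ 0.05  0.13 -0.99  1.64 -0.07  3.  ] cost 2.0e-01 step 0.01 q5max -0.03 mm [-0. -0. 80.] rv [0. 0. 0.]
up q [ 0.05  0.08 -0.99  1.64 -0.06  3.  ] cost 1.3e-01 step 0.00 q5max -0.06 mm [-23.3   0.  -18.9] rv [0. 0. 0.]
sw q [-0.02  0.08 -0.99  1.64 -0.06  3.  ] cost 1.3e-01 s
[... 2346 characters left out ...]
 [ 0.068 -0.174  0.073]
pre q [ 0.02  0.06 -0.99  1.64 -0.03  3.  ] cost 2.3e-01 step 0.01 q5max -0.03 mm [69.8 -0.4  9. ] rv [0. 0. 0.]
in q [ 0.07  0.14 -0.99  1.64 -0.07  3.  ] cost 2.2e-01 step 0.01 q5max -0.03 mm [ 0.  0. 80.] rv [0. 0. 0.]
up q [ 0.07  0.09 -0.99  1.64 -0.06  3.  ] cost 1.5e-01 step 0.00 q5max -0.06 mm [-22.3   0.  -20.1] rv [0. 0. 0.]
sw q [ 0.    0.09 -0.99  1.64 -0.06  3.  ] cost 1.6e-01 step 0.01 q5max -0.06 mm [  9.5 -37.5 -10.6] rv [0. 0. 0.]
dn q [ 0.01  0.14 -0.99  1.64 -0.07  3.  ] cost 1.8e-01 step 0.00 q5max -0.06 mm [22.3  0.  20.1] rv [0. 0. 0.]
out q [-0.05  0.06 -0.99  1.64 -0.03  3.  ] cost 2.6e-01 step 0.01 q5max -0.03 mm [ -0.  -0. -80.] rv [0. 0. 0.]
```

Spin the other way (+z), and use less output.

```bash
sed -i "s/-np.pi\/2/np.pi\/2/; s/((.15,39),(.2,40),(.3,42))/((.0,37),(.15,38),(.25,40))/" plan.py; python3 plan.py
```

```text
0.0 37
a q [ 0.27 -0.04 -0.37 -0.13 -0.82  1.87] cost 3.5e-19 step 0.36 q5max -0.12 mm [0. 0. 0.] rv [ 0.272 -0.27  -0.425]
s1 q [ 0.27 -0.04 -0.37 -0.13 -0.82  0.29] cost 9.1e-24 step 0.16 q5max -0.82 mm [0. 0. 0.] rv [ 0.    -0.     1.571]
s2 q [ 0.28 -0.04 -0.37 -0.13 -0.82 -1.28] cost 2.0e-19 step 0.16 q5max -0.82 mm [0. 0. 0.] rv [0.    0.    1.571]
t q [ 0.29 -0.04 -0.53 -0.15 -0.66 -1.26] cost 8.7e-27 step 0.02 q5max -0.66 mm [56.1 10.7 48.9] rv [0. 0. 0.]
b q [ 0.31 -0.12 -0.71 -0.17 -0.33 -1.33] cost 5.5e-20 step 0.04 q5max -0.33 mm [0. 0. 0.] rv [ 0.052 -0.227  0.085]
c q [-0.04 -0.13 -0.66 -1.67 -0.03  0.12] cost 1.3e-02 step 0.61 q5max -0.03 mm [0. 0. 0.] rv [ 0.286 -0.258  0.281]
pre q [-0.04 -0.1  -0.73 -1.66 -0.03  0.11] cost 6.7e-03 step 0.01 q5max -0.03 mm [75.6  1.   2.6] rv [0. 0. 0.]
in q [-0.4   0.18 -0.76 -2.23 -0.4   0.95] cost 7.5e-05 step 0.21 q5max -0.03 mm [ 0.  0. 80.] rv [0. 0. 0.]
up q [-0.2   0.06 -0.65 -1.91 -0.17  0.46] cost 5.9e-19 step 0.07 q5max -0.17 mm [-24.    0.  -18.1] rv [0. 0. 0.]
sw q [-0.22  0.06 -0.63 -1.72 -0.17  0.29] cost 1.1e-17 step 
[... 2338 characters left out ...]
 [ 0.104 -0.209  0.108]
pre q [ 0.21 -0.11 -0.78 -0.86 -0.04 -0.69] cost 1.7e-03 step 0.06 q5max -0.04 mm [72.1 -0.1  6.5] rv [0. 0. 0.]
in q [-0.17  0.14 -0.59 -1.53 -0.32  0.23] cost 4.7e-19 step 0.28 q5max -0.04 mm [ 0.  0. 80.] rv [0. 0. 0.]
up q [-0.    0.06 -0.59 -1.25 -0.2  -0.16] cost 2.5e-18 step 0.05 q5max -0.20 mm [-23.    0.  -19.3] rv [0. 0. 0.]
sw q [-0.15  0.07 -0.57 -1.28 -0.32 -0.04] cost 2.6e-22 step 0.02 q5max -0.20 mm [  7.9 -38.1  -9.4] rv [0. 0. 0.]
dn q [-0.27  0.15 -0.57 -1.47 -0.39  0.24] cost 2.5e-21 step 0.03 q5max -0.32 mm [23.   0.  19.3] rv [0. 0. 0.]
out q [-0.14 -0.07 -0.67 -1.13 -0.33 -0.2 ] cost 2.7e-18 step 0.05 q5max -0.33 mm [ -0.  -0. -80.] rv [0. 0. 0.]
```

```bash
sed -i "s/((.0,37),(.15,38),(.25,40))/((.25,38),(.25,40),(.32,40))/; s/V=np.array(.*/V=np.array([.52,-.09,.20])/; s/go(\"pre\",C-.06\*z,R)/go('p0',C2-.05*z,R);go('pre',C-.035*z,R)/" plan.py; python3 plan.py | grep -v "^s[12]"
```

```text
0.25 38
a q [ 0.27 -0.04 -0.37 -0.13 -0.82  1.87] cost 3.5e-19 step 0.36 q5max -0.12 mm [0. 0. 0.] rv [ 0.272 -0.27  -0.425]
t q [ 0.05 -0.03 -0.51 -0.28 -0.71 -0.94] cost 8.8e-27 step 0.04 q5max -0.71 mm [131.5 -51.5  35.8] rv [0. 0. 0.]
b q [-0.05 -0.09 -0.58 -0.55 -0.53 -0.73] cost 1.0e-18 step 0.04 q5max -0.53 mm [0. 0. 0.] rv [ 0.052 -0.227  0.085]
c q [-0.27 -0.11 -0.61 -1.08 -0.46 -0.21] cost 1.9e-19 step 0.08 q5max -0.44 mm [0. 0. 0.] rv [ 0.106 -0.244  0.106]
p0 q [-0.28 -0.02 -0.65 -1.33 -0.42  0.08] cost 8.8e-19 step 0.04 q5max -0.42 mm [31.6 40.3 36.2] rv [0. 0. 0.]
pre q [-0.17 -0.   -0.65 -1.41 -0.33  0.1 ] cost 3.5e-19 step 0.01 q5max -0.33 mm [-7.6 38.1 24.7] rv [0. 0. 0.]
in q [-0.27  0.16 -0.61 -1.66 -0.4   0.43] cost 6.1e-18 step 0.04 q5max -0.33 mm [-0. -0. 55.] rv [0. 0. 0.]
up q [-0.13  0.07 -0.59 -1.44 -0.3   0.11] cost 1.5e-18 step 0.04 q5max -0.30 mm [-23.6   0.  -18.5] rv [0. 0. 0.]
sw q [-0.24  0.09 -0.57 -1.41 -0.39  0.15] cost 5.3e-18 step 0.01 q5max -0.30 mm [  7.6 -38.1  -9.7] rv [0. 0. 0.]
dn q [-0.35  0.17 -0.59 -1.58 -0.46  0.41] cost 1.7e-20 step 0.
[... 1985 characters left out ...]
6.8 39.3] rv [0. 0. 0.]
pre q [-0.12  0.   -0.63 -1.25 -0.35 -0.05] cost 2.3e-18 step 0.01 q5max -0.35 mm [-9.6 37.2 26.5] rv [0. 0. 0.]
in q [-0.19  0.15 -0.57 -1.47 -0.39  0.24] cost 1.3e-19 step 0.03 q5max -0.35 mm [-0. -0. 55.] rv [0. 0. 0.]
up q [-0.08  0.07 -0.57 -1.28 -0.31 -0.05] cost 1.9e-20 step 0.03 q5max -0.31 mm [-23.    0.  -19.3] rv [0. 0. 0.]
sw q [-0.2   0.09 -0.55 -1.27 -0.41  0.03] cost 8.5e-18 step 0.01 q5max -0.31 mm [  9.6 -37.2 -11.5] rv [0. 0. 0.]
dn q [-0.29  0.17 -0.56 -1.42 -0.46  0.26] cost 2.0e-23 step 0.02 q5max -0.41 mm [23.   0.  19.3] rv [0. 0. 0.]
out q [-0.25 -0.04 -0.63 -1.17 -0.46 -0.06] cost 3.5e-18 step 0.03 q5max -0.46 mm [ -0.  -0. -80.] rv [0. 0. 0.]
```

>>> play_rows(
  steps="0 0 0 0.012 -0.012 -0.019 0;0 0 0 0.012 -0.012 -0.019 0;0 0 0 0.012 -0.012 -0.019 0;0 0 0 0.012 -0.012 -0.019 0;0 0 0 0.012 -0.012 -0.019 0;0 0 0 0.012 -0.012 -0.019 0;0 0 0 0.025 -0.025 -0.039 0;0 0 0 0.025 -0.025 -0.039 0;0 0 0 0.025 -0.025 -0.039 0;0 0 0 0.025 -0.025 -0.039 0;0 0 0 0.025 -0.025 -0.039 0;0 0 0 0.025 -0.025 -0.039 0;0 0 0 0.025 -0.025 -0.039 0;0 0 0 0.025 -0.025 -0.039 0;0 0 0 0 0 0 0",
)

```text
time_s: 7.15
ee_pos: [0.5868, 0.0067, 0.2873]
eef_rot: [-0.054, 0.946, 0.242, 0.207]
force: [-0.1, 0.1, 0.8]
width: 0.0003
grasp_force: 0.0
```

```bash
python3 - <<'E'
from h import *
delta(np.array([.587,.005,.288]),target(.5,np.radians(65)))
E
```

```text
t 7.15 pos [0.5868 0.0067 0.2873] F [-0.1  0.1  0.8] q [ 0.28 -0.03 -0.36 -0.13 -0.82  1.86] w 0.0002952028568125973
d_mm [-0.3  1.5 -0.9] rv [-0.0017  0.0049  0.0008]
```

The fitted kinematics hold. Next is the half turn (+z), 17 rows of 0.1848, then the translation.

>>> play_rows(
  steps="0 0 0 0 0 0.1848 0;0 0 0 0 0 0.1848 0;0 0 0 0 0 0.1848 0;0 0 0 0 0 0.1848 0;0 0 0 0 0 0.1848 0;0 0 0 0 0 0.1848 0;0 0 0 0 0 0.1848 0;0 0 0 0 0 0.1848 0;0 0 0 0 0 0.1848 0;0 0 0 0 0 0.1848 0;0 0 0 0 0 0.1848 0;0 0 0 0 0 0.1848 0;0 0 0 0 0 0.1848 0;0 0 0 0 0 0.1848 0;0 0 0 0 0 0.1848 0;0 0 0 0 0 0.1848 0;0 0 0 0 0 0.1848 0;0 0 0 0 0 0 0",
)

```text
time_s: 9.4
ee_pos: [0.586, 0.0066, 0.2875]
eef_rot: [0.208, -0.243, 0.946, 0.053]
force: [0.7, -0.8, -0.2]
width: 0.0
grasp_force: 0.0
```

>>> play_rows(
  steps="26 -10 7 0 0 0 0;26 -10 7 0 0 0 0;26 -10 7 0 0 0 0;26 -10 7 0 0 0 0;27 -11 7 0 0 0 0;0 0 0 0.026 -0.114 0.042 0;0 0 0 0.026 -0.114 0.042 0;0 0 0 0.026 -0.061 0.026 0;0 0 0 0.026 -0.061 0.026 0;0 0 0 0.026 -0.061 0.026 0;0 0 0 0.028 -0.061 0.028 0;0 0 0 0 0 0 0",
)

```text
time_s: 10.9
ee_pos: [0.519, -0.0895, 0.2005]
eef_rot: [0.434, -0.114, 0.892, 0.055]
force: [-0.3, -1.3, 1.0]
width: 0.0001
grasp_force: 0.0
```

```bash
cat > m.py <<'E'
from fk import *
np.set_printoptions(precision=4,suppress=True)
F=np.diag([-1,-1,1.]);R38=target(.25,np.radians(38))@F
E
python3 - <<'E'
from m import *
C=np.array([.5595,.001,.122]);C2=np.array([.557,-.039,.122])
delta(C2-.05*R38[:,2],R38)
s=arm.get_state();c=arm.capture("wrist");cv2.imwrite("pics/w2.png",c["image"][:,:,::-1])
for n,z in dict(jig=0,pull_ring=.122,ring_top=.146,nest=.073).items():
    for p in arm.place_of("wrist",n)[:1]:print(n,p["confidence"],p["centre"],world(c,p["centre"],s,z),world(c,p["centre"],s))
E
```

```text
t 10.9 pos [ 0.519  -0.0895  0.2005] F [-0.3 -1.3  1. ] q [-0.27 -0.1  -0.59 -1.06 -0.47 -0.22] w 0.00013389044426420914
d_mm [31.3 39.6 37.4] rv [ 0.0019 -0.0022  0.0035]
jig 0.8 [325.6, 134.0] [ 0.7119 -0.03    0.    ] [ 0.6267 -0.0543  0.0557]
ring_top 0.8 [419.3, 207.5] [ 0.5663 -0.0011  0.146 ] [0.5698 0.0011 0.1446]
```

View pics/w2.png

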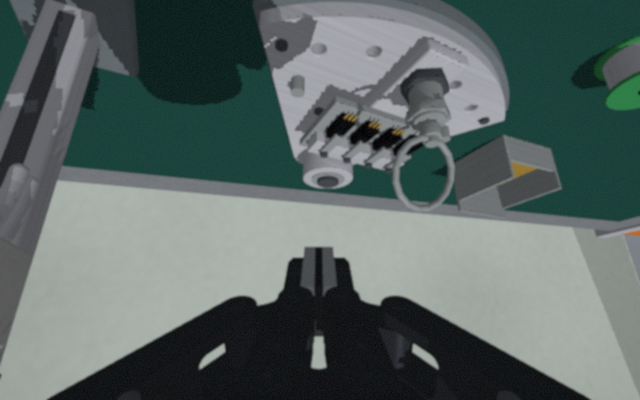

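The view shows the ring hoop at (423,172) and the shut fingertips at (320,255), with clear space between them. The ring centre comes out at about (0.559, 0.002, 0.122). I approach in front of the ring.

>>> play_rows(
  steps="10 13 12 0 0 0 0;11 13 13 0 0 0 0;10 14 12 0 0 0 0;-2 13 8 0 0 0 0;-3 13 8 0 0 0 0;-3 13 9 0 0 0 0;0 0 0 0 0 0 0",
)

```text
time_s: 12.02
ee_pos: [0.5337, -0.0023, 0.1447]
eef_rot: [0.434, -0.116, 0.892, 0.056]
force: [-0.4, -0.2, -0.3]
width: 0.0001
grasp_force: 0.0
```

```bash
python3 - <<'E'
from m import *
C=np.array([.5592,.002,.122]);delta(C+.022*R38[:,2],R38)
s=arm.get_state();c=arm.capture("wrist");cv2.imwrite("pics/w3.png",c["image"][:,:,::-1])
H=np.array(c["hand_eye"])
for n,z in dict(pull_ring=.122,ring_top=.146).items():
    for p in arm.place_of("wrist",n)[:1]:print(n,p["confidence"],p["centre"],world(c,p["centre"],s,z),world(c,p["centre"],s))
# where the tool axis point at ring depth projects
for d in(0,.035):
    x=np.linalg.inv(H)@[0,0,d,1];print("axis",d,c["fx"]*x[0]/x[2]+c["cx"],c["fy"]*x[1]/x[2]+c["cy"])
E
```

```text
t 12.03 pos [ 0.5337 -0.0023  0.1447] F [-0.4 -0.2 -0.3] q [-0.14 -0.01 -0.64 -1.35 -0.32  0.02] w 7.299997711798738e-05
d_mm [ 1.9 -2.5 56.3] rv [ 0.0054 -0.0016  0.0056]
axis 0 317.7992932229249 267.40640236281115
axis 0.035 317.8671580652417 237.62067540547875
```

View pics/w3.png

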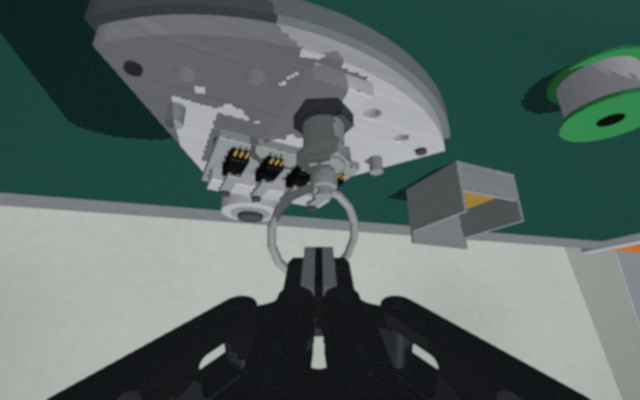

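The ring spans columns 268–358, with its centre near (313,234). The tool axis at ring depth projects to (318,238), which agrees with the computed correction of (2, −2.5) mm. I insert now.

>>> play_rows(
  steps="2 -2.5 4 0 0 0 0;0 0 10 0 0 0 0;0 0 11 0 0 0 0;0 0 11 0 0 0 0;0 0 10 0 0 0 0;0 0 10 0 0 0 0;0 0 0 0 0 0 0",
)

```text
time_s: 13.05
ee_pos: [0.5757, 0.004, 0.1082]
eef_rot: [0.434, -0.114, 0.892, 0.055]
force: [0.5, -0.8, 0.7]
width: 0.0
grasp_force: 0.0
```

```bash
python3 - <<'E'
from m import *
C=np.array([.5592,.002,.122]);delta(C+.022*R38[:,2]+[0,0,.012],R38)
s=arm.get_state();print(rot(s))
E
```

```text
t 13.05 pos [0.5757 0.004  0.1082] F [ 0.5 -0.8  0.7] q [-0.25  0.15 -0.6  -1.6  -0.39  0.37] w 3.676920733283651e-05
d_mm [-10.2   2.1  -6.9] rv [ 0.0027 -0.002   0.0025]
[[-0.5974 -0.2509  0.7616]
 [-0.1552  0.968   0.1972]
 [-0.7868 -0.0004 -0.6173]]
```

>>> play_rows(
  steps="-3.1 0 -2.5 0 0 0 0;-3.1 0 -2.5 0 0 0 0;-3.2 0 -2.4 0 0 0 0;0 0 0 0 0 0 0",
)

```text
time_s: 13.55
ee_pos: [0.5753, 0.0048, 0.1213]
eef_rot: [0.435, -0.115, 0.892, 0.055]
force: [-0.2, -0.7, -0.8]
width: 0.0003
grasp_force: 0.2
```

>>> play_rows(
  steps="-2.4 0 -1.9 0 0 0 0;-2.4 0 -1.9 0 0 0 0;0 0 0 0 0 0 0",
)

```text
time_s: 13.92
ee_pos: [0.5747, 0.005, 0.1262]
eef_rot: [0.434, -0.115, 0.892, 0.055]
force: [-3.0, -0.0, -5.0]
width: -0.0001
grasp_force: 2.4
```

Contact is made, with 5 N downward on the finger. I raise about 17 mm.

>>> play_rows(
  steps="-2.4 0 -1.9 0 0 0 0;-2.4 0 -1.9 0 0 0 0;-2.4 0 -1.9 0 0 0 0;0 0 0 0 0 0 0",
)

```text
time_s: 14.42
ee_pos: [0.575, 0.005, 0.1359]
eef_rot: [0.434, -0.115, 0.892, 0.055]
force: [-5.6, 0.1, -6.0]
width: 0.0002
grasp_force: 3.8
```

>>> play_rows(
  steps="-2.4 0 -1.9 0 0 0 0;-2.4 0 -1.9 0 0 0 0;-1.6 0 -1.2 0 0 0 0;0 0 0 0 0 0 0",
)

```text
time_s: 14.92
ee_pos: [0.5749, 0.005, 0.1439]
eef_rot: [0.434, -0.114, 0.892, 0.055]
force: [-5.2, -0.2, -7.5]
width: 0.0
grasp_force: 4.2
```

```bash
python3 - <<'E'
from m import *
delta(np.array([.57,.0,.143]),R38)
c=arm.capture("scene");cv2.imwrite("pics/s2.png",cv2.resize(c["image"][120:280,230:430,::-1],(800,640))[:600])
for n,z in dict(pull_ring=.14,ring_top=.163).items():
    for p in arm.place_of("scene",n)[:1]:print(n,p["confidence"],p["centre"],world(c,p["centre"],None,z),world(c,p["centre"]))
E
```

```text
t 14.93 pos [0.5749 0.005  0.1439] F [-5.2 -0.2 -7.5] q [-0.09  0.05 -0.58 -1.35 -0.28 -0.01] w 3.0760320879510676e-05
d_mm [ 4.5 -3.6 -4.2] rv [ 0.0035 -0.0018  0.0034]
pull_ring 0.44 [329.6, 169.8] [0.5459 0.0036 0.14  ] [ 0.5718 -0.0023  0.1613]
ring_top 0.38 [330.7, 167.7] [0.5664 0.0016 0.163 ] [0.5704 0.0007 0.1662]
```

View pics/s2.png

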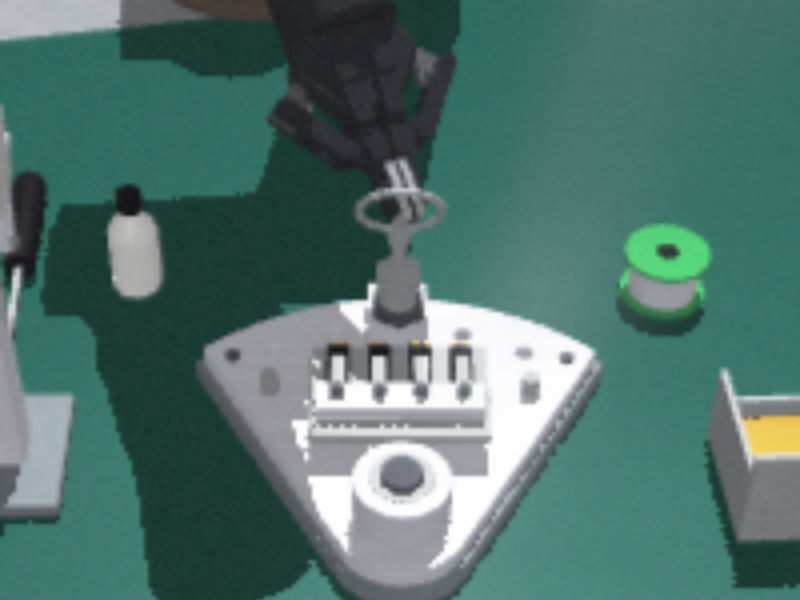

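The ring is hooked and lifted by about 19 mm. In the crop it sits at (400,210), with the finger through it. Next is the swing, 37 mm towards −y along the arc.

>>> play_rows(
  steps="0.5 -2 -0.7 0 0 0 0;1 -3.8 -1.25 0 0 0 0;1 -3.8 -1.25 0 0 0 0;1 -3.8 -1.25 0 0 0 0;1 -3.8 -1.25 0 0 0 0;0.8 -4.5 -1 0 0 0 0;0.8 -4.5 -1 0 0 0 0;0.7 -4.5 -0.9 0 0 0 0;0.7 -4.5 -0.9 0 0 0 0;0 0 0 0 0 0 0",
)

```text
time_s: 16.32
ee_pos: [0.5722, -0.0333, 0.1436]
eef_rot: [0.434, -0.114, 0.892, 0.055]
force: [-5.9, -0.7, -7.9]
width: -0.0
grasp_force: 5.1
```

```bash
python3 - <<'E'
from m import *
delta(np.array([.5719,-.0322,.144]),R38)
for cam in("scene","top"):
  c=arm.capture(cam)
  for n,z in dict(pull_ring=.141,ring_top=.165,nest=.073).items():
    for p in arm.place_of(cam,n)[:1]:
      w=world(c,p["centre"],None,z);v=np.array([.7115,-.030])-w[:2];print(cam,n,p["confidence"],p["centre"],w,"ang",np.arctan2(v[1],v[0]),np.linalg.norm(v))
  if cam=="top":
    i=c["image"][130:260,230:390,::-1];cv2.imwrite("pics/t2.png",cv2.resize(i,None,fx=4.6,fy=4.6,interpolation=cv2.INTER_CUBIC))
E
```

```text
t 16.32 pos [ 0.5722 -0.0333  0.1436] F [-5.9 -0.7 -7.9] q [-0.21  0.07 -0.57 -1.34 -0.37  0.06] w -2.373329089445172e-05
d_mm [-0.3  1.1 -0.2] rv [ 0.0021 -0.0021  0.0036]
scene pull_ring 0.66 [314.4, 172.9] [ 0.5519 -0.0365  0.141 ] ang 0.04098468197366042 0.15968905357842494
scene ring_top 0.47 [314.7, 167.4] [ 0.5602 -0.0371  0.165 ] ang 0.04704335830871603 0.15150757958781136
scene nest 0.6 [319.9, 212.4] [ 0.6248 -0.0367  0.073 ] ang 0.07725827912019208 0.08700178064045089
top pull_ring 0.5 [322.8, 214.2] [ 0.56   -0.0394  0.141 ] ang 0.06221930399633065 0.15181300801710143
top ring_top 0.44 [322.2, 210.0] [ 0.5654 -0.0382  0.165 ] ang 0.05571248762819725 0.14637146740508333
top nest 0.97 [317.2, 178.5] [ 0.64   -0.0285  0.073 ] ang -0.021434244449291602 0.07147284065203374
```

View pics/t2.png

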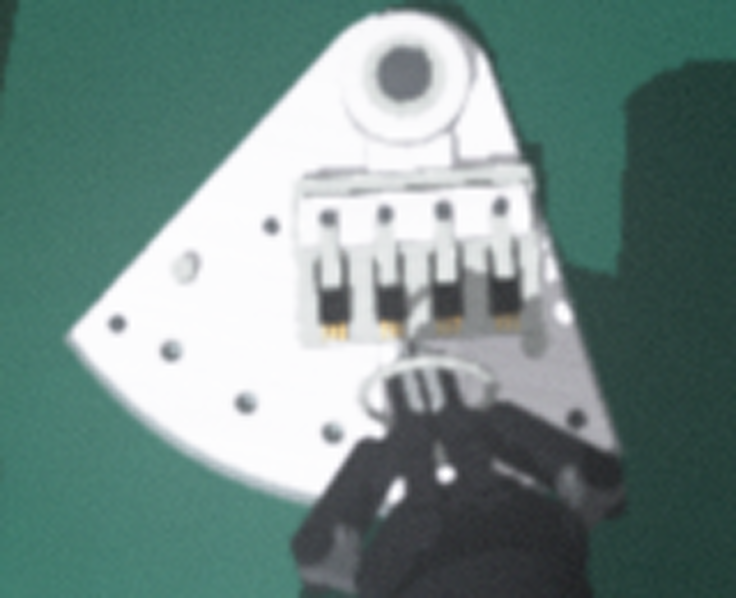

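The arm now points to yaw ≈0.06 rad: the nest row slopes 3.7°, from (297,182) to (530,167). The visible holes put the target at about 0.066, so it is over the hole within about 1 mm. I lower it.

>>> play_rows(
  steps="2 0 1.5 0 0 0 0;2.4 0 1.9 0 0 0 0;2.4 0 1.9 0 0 0 0;2.4 0 1.9 0 0 0 0;0 0 0 0 0 0 0",
)

```text
time_s: 17.35
ee_pos: [0.5723, -0.0332, 0.132]
eef_rot: [0.434, -0.114, 0.892, 0.055]
force: [-6.5, 1.2, -7.0]
width: -0.0001
grasp_force: 4.6
```

>>> play_rows(
  steps="1.6 0 1.2 0 0 0 0;1.6 0 1.2 0 0 0 0;0 0 0 0 0 0 0",
)

```text
time_s: 17.73
ee_pos: [0.5723, -0.0333, 0.1282]
eef_rot: [0.434, -0.114, 0.892, 0.055]
force: [-6.6, -0.1, -5.9]
width: -0.0001
grasp_force: 4.5
```

The finger still carries about 6 N at this height, so the pin has entered the hole. I lower the rest of the way.

>>> play_rows(
  steps="1.6 0 1.2 0 0 0 0;1.6 0 1.2 0 0 0 0;1.6 0 1.2 0 0 0 0;0 0 0 0 0 0 0",
)

```text
time_s: 18.23
ee_pos: [0.5739, -0.0336, 0.1237]
eef_rot: [0.435, -0.114, 0.891, 0.054]
force: [-3.3, 0.2, -1.2]
width: -0.0001
grasp_force: 1.3
```

>>> play_rows(
  steps="2.4 0 1.9 0 0 0 0;2.4 0 1.9 0 0 0 0;2.4 0 1.9 0 0 0 0;0 0 0 0 0 0 0",
)

```text
time_s: 18.73
ee_pos: [0.5727, -0.0326, 0.113]
eef_rot: [0.434, -0.114, 0.892, 0.055]
force: [-0.8, -0.4, -0.1]
width: 0.0001
grasp_force: 0.0
```

```bash
python3 - <<'E'
from m import *
C2=np.array([.7115-.154*np.cos(.06),-.030-.154*np.sin(.06),.122]);print(C2)
delta(C2+.02*R38[:,2],R38)
c=arm.capture("scene");cv2.imwrite("pics/s3.png",cv2.resize(c["image"][120:270,230:430,::-1],(800,600)))
for n,z in dict(pull_ring=.122,ring_top=.146).items():
    for p in arm.place_of("scene",n)[:1]:print(n,p["confidence"],p["centre"],world(c,p["centre"],None,z),world(c,p["centre"]))
E
```

```text
[ 0.5578 -0.0392  0.122 ]
t 18.73 pos [ 0.5727 -0.0326  0.113 ] F [-0.8 -0.4 -0.1] q [-0.32  0.15 -0.58 -1.52 -0.44  0.32] w 6.710815800536009e-05
d_mm [ 2.8 -2.7  1.8] rv [ 0.0028 -0.0013  0.0027]
pull_ring 0.58 [315.0, 178.9] [ 0.5529 -0.0353  0.122 ] [ 0.5647 -0.0375  0.1321]
ring_top 0.43 [313.9, 175.9] [ 0.5692 -0.041   0.146 ] [ 0.5678 -0.0407  0.1448]
```

View pics/s3.png

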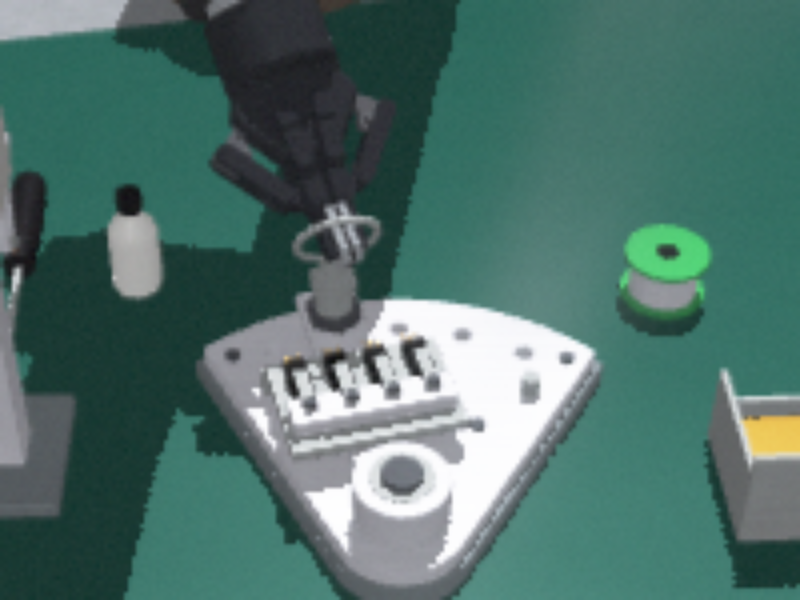

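The ring is back at home height (top at z≈0.145), with the arm swung one hole to the soldering-head side. In the crop the ring is at (338,240), and the middle hole is free at (398,328). I centre the finger in the ring and withdraw.

>>> play_rows(
  steps="1 -1.3 0 0 0 0 0;1 -1.4 0 0 0 0 0;0 0 -8 0 0 0 0;0 0 -10 0 0 0 0;0 0 -10 0 0 0 0;0 0 -12 0 0 0 0;0 0 -15 0 0 0 0;0 0 -15 0 0 0 0;0 0 -15 0 0 0 0;0 0 0 0 0 0 0;0 0 0 0 0 0 0",
)

```text
time_s: 20.25
ee_pos: [0.5075, -0.0519, 0.1643]
eef_rot: [0.435, -0.114, 0.892, 0.055]
force: [0.6, -0.2, 0.1]
width: -0.0
grasp_force: 0.0
```

```bash
python3 - <<'E'
from m import *
s=arm.get_state();print(s["time_s"],s["ee_pos"],s["force"])
for cam in("scene","top"):
  c=arm.capture(cam)
  for n,z in dict(pull_ring=.122,ring_top=.146,flux=0,driver=0,spool=0).items():
    for p in arm.place_of(cam,n)[:1]:print(cam,n,p["confidence"],p["centre"],world(c,p["centre"],None,z),world(c,p["centre"]))
E
```

```text
20.25 [ 0.5075 -0.0519  0.1643] [ 0.6327 -0.1853  0.0611]
scene pull_ring 0.58 [314.5, 178.6] [ 0.5515 -0.0363  0.122 ] [ 0.4099 -0.011   0.0016]
scene ring_top 0.5 [316.6, 173.6] [ 0.5617 -0.0328  0.146 ] [ 0.3888 -0.0007  0.0022]
scene flux 0.81 [264.8, 189.2] [ 0.4274 -0.1609  0.    ] [ 0.454  -0.1614  0.0231]
scene driver 0.57 [237.6, 191.8] [ 0.4237 -0.239   0.    ] [ 0.4243 -0.239   0.0005]
scene spool 0.65 [398.2, 189.6] [0.5028 0.2172 0.    ] [0.543  0.1985 0.038 ]
top pull_ring 0.6 [322.8, 213.0] [ 0.564  -0.0396  0.122 ] [ 0.5709 -0.0403  0.048 ]
top ring_top 0.43 [322.1, 208.3] [ 0.5704 -0.0381  0.146 ] [ 0.5704 -0.0381  0.1462]
top flux 0.77 [377.0, 274.7] [ 0.4405 -0.159   0.    ] [ 0.4567 -0.124   0.229 ]
top driver 0.7 [413.7, 284.3] [ 0.4204 -0.2381  0.    ] [ 0.4205 -0.238   0.0006]
top spool 0.9 [211.7, 243.3] [0.5074 0.206  0.    ] [0.507  0.1949 0.0382]
```

The ring top is at z = 0.146, so the pin is home. The loose things have not moved, and the robot is clear of everything.

```bash
python3 -c "
from bench import arm
print(arm.finish_job())"
```

```text
the job is handed in; nothing more can be done
None
```

I swung the arm one hole towards the soldering head (the jig's −y side) and let the pin drop home. The ring top is back at 146 mm and the loose things have not visibly moved. I handed the job in at about 20 s, but the hand-in returned no verdict.

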